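# Clear the ribbon chest and flip its lid open

### The job

The ribbon chest is needed, but a small parcel lies on its lid. Push the parcel sideways with the fingers, without picking it up, until it sits wholly on the low bench beside the chest; then push the lid up from under its front edge and tip it over past upright, without flinging it, so that it leans back open by itself. Do not lift, tip or drop the parcel, and leave everything else on the table where it is.

Things in the scene. Friction and masses are not known exactly. Their poses are not given: they have to be found in the camera images.
- parcel: small wrapped parcel, kraft brown with a thin red band crossed over it: 70 (its x) x 60 (its y) x 45 mm high, about 0.25 kg, loose, lying upright on the closed lid at any small angle. Origin: centre of its underside; z up.
- chest: fixed wooden ribbon chest: open box 130 (its x, depth) x 150 (its y, width) x 120 mm high, walls 6 mm, closed by the hinged lid. Origin: centre of its underside, on the table. Its front faces its own -x, roughly towards the robot (turned up to 0.3 rad). The stand is on one side of it (+y or -y, it varies), the reel tray on the other, 4 mm away.
- lid (a joint): angle of the chest's lid, rad: 0 closed and level, grows as the front edge rises, stop at 1.95. Nearly frictionless hinge: gravity drops the lid shut below about 1.55 and leans it back on its stop above about 1.6. The lid is a plain wooden board, 155 mm from hinge to front edge, 150 mm wide, 8 mm thick, 0.22 kg, no knob. Closed, its underside is 120.5 mm and its top 128.5 mm above the table.
- lid_hinge (a point): midpoint of the hinge axis, at the underside of the lid along the chest's back rim: 65 mm behind the chest's origin (chest +x), 120.5 mm above the table. The axis runs along the chest's y.
- lid_lip (a point): middle of the lid's front edge, at its underside; moves with the lid. Closed: 90 mm in front of the chest's origin (chest -x), 120.5 mm above the table, standing 25 mm out over the chest's front wall, so a fingertip fits underneath. Its x axis points from the front edge to the hinge.
- stand: fixed low plywood bench, flat top 155 (its x) x 140 (its y) mm, 126.5 mm above the table: 2 mm lower than the lid's top. Origin: centre of its footprint on the table; axes parallel to the chest's. Its centre lies 149 mm to one side of the chest's origin.
- reel_tray: fixed grey open tray 155 x 140 x 55 mm with four ribbon reels standing in it, highest point 78 mm above the table. Origin: centre of its footprint on the table. On the side of the chest where the stand is not.
- tape_roll: loose bystander, leave it alone: roll of brown tape lying flat, 70 mm across, 24 mm high, in front of the chest group. Origin: centre of its underside.
- eraser: loose bystander, leave it alone: black rubber eraser 45 x 22 x 14 mm, in front of the chest group. Origin: centre of its underside.
- glue: loose bystander, leave it alone: white glue bottle, 36 mm across, 100 mm high. Origin: centre of its underside.
- mug: loose bystander, leave it alone: white mug, 80 mm across, 90 mm high, handle at its +y. Origin: centre of its underside.
- spool: loose bystander, leave it alone: ribbon spool standing on its flange, 68 mm across, 38 mm high. Origin: centre of its underside.
- stapler: loose bystander, leave it alone: black stapler 130 x 34 x 42 mm. Origin: centre of its underside.
- gift: loose bystander, leave it alone: larger wrapped gift 110 x 90 x 60 mm, white paper with green bands, flat on the table. Origin: centre of its underside.
There are look-alikes about, which are no part of the job. There is more than one size of the parcel; the job needs the larger. Leave any blue look-alike of the stand alone.

How it is judged:
By the outcome, as a careful person would: the job done as asked, in the order asked, and still so for the second after the job is handed in, with the robot touching nothing.
It also fails if it takes over 54 s, if anything falls off the work surface, if the arm or the gripper's body presses on something with over 40 N, if the wrist force passes 120 N, or if a joint passes its speed limit or range.

### The arm

A 6-joint arm with a two-finger parallel gripper is mounted at the origin on the work surface. World frame = base frame: x ahead of the robot, y to its left, z up, the work surface at z = 0. Lengths are in m, angles in rad, forces in N, time in s.
With the tool pointing down it reaches from about 0.3 to 0.775 m from the base axis. Payload 14.6 kg.
Tool frame: the origin (TCP) lies at the very end of the fingers, on their centre line; the grasp point (between the pads) lies 19 mm behind it (ctrl.hold_point_z is the z of the grasp point in the tool frame, in m); z points along the fingers, y is the direction in which the jaws open and shut (so a half turn about z gives the same grasp; the last joint's range is limited). The gripper opens to 94 mm and grips with 3 to 60 N. Pads are 16 mm wide; open, the fingers measure 119 mm over their backs; the gripper's body (75 mm by 177 mm) begins 78 mm behind the grasp point.
Start: joints at [-1.248, 0.3, 1.521, -0, 1.321, -0.067], TCP at [0.209, -0.509, 0.205] pointing down, gripper open.
Joint ranges: [-3.03, 3.03], [-0.79, 2.21], [0.23, 2.52], [-1.04, 4.18], [0, 3.07], [-2.55, 2.55]. Speed limits (rad/s): [2.22, 2.22, 2.57, 3.14, 3.14, 3.14].

### API

Orientations are given as [roll, pitch, yaw] about the fixed x, y, z axes, in that order (R = Rz(yaw) Ry(pitch) Rx(roll)).
In Python, from station import ctrl, cams, hand_in gives the robot as it stands.
- The arm moves only by the tool servo_tool, never from a script. Its argument "rows" is a list of rows, each a list of 7 numbers: the shift along the world's x, y, z in m, then the turn, a rotation vector about the world's x, y, z in rad, then the gripper command: -1 is shut, 1 is fully open, values between are in proportion. A call has exactly 8 rows; each row is the pose to reach, as a shift and turn from the pose measured when the call began; what a row does not reach only later rows make up. A row lasts 1/12 s, in which the tool goes at most 41.7 mm and 7.16 degrees, less where a joint would pass 70% of its speed; a pose out of reach is approached as far as the arm can. A call with a gripper value outside its range is refused whole. The fingers move at their own pace and stop on an object; "newtons" is the grip in N (left out, the last holds). Time passes only in rows, so rows that repeat a pose let the fingers close, or fill a call up. It gives the time, the measured TCP pose, the force and the opening at its end, in the units of the state.
- ctrl.get_obs(): the state, without advancing time (a new reading comes with each control period).
- cams.camera(name): name is "scene" or "top" or "wrist"; returns a dict with "image" (400x640x3 uint8, red, green, blue), "depth" (400x640 float32, m along the optical axis (not along the pixel's ray), 0 where there is no reading), "fx", "fy", "cx", "cy" (pixels), "dist_coeffs" ([k1, k2, p1, p2, k3] as OpenCV has them; the pictures are not rectified), "rvec" (rotation vector, rad) and "tvec" (3), from world to camera coordinates, as OpenCV has them; the wrist camera has in their place "hand_eye" (4x4, takes a point from camera to tool coordinates, whose origin is the TCP and whose axes are the flange's). Camera axes: x right, y down, z forward; pixel columns grow to the right and rows downward; lengths in m; the calibration is good to about 2 mm. A picture is of the moment at which its call begins: read the wrist's pose just before it.
- hand_in(): hands the job in, once; it reports no verdict.
Trained networks look in a picture, given as the dict that the camera call returned (one of the last four; its "shot" number tells which), for a name from the list of things; names that differ only in an ending like _2 or _b are one class to them, and where a whole thing is asked for, a point or a joint stands for the part that bears it (a point fixed in the world has none). Each returns a list of dicts, best first, with "p" (0 to 1); they miss things now and then, are a little off and sometimes report something else, mostly with a low value. They report only what shows in the picture. A call takes as long as a camera call. They do not tell look-alikes from the thing itself.
- cams.spot_in(picture, name): "box" ([left, top, right, bottom] as shares, 0 to 1, of the picture: columns of its width, rows of its height, round what is visible of it).
- cams.place_of(picture, name): "at" ([column, row] as shares, 0 to 1, of the picture: columns of its width, rows of its height: a listed point, or the origin of a listed thing).
The state is a dict: "time_s": time; "qpos": joint angles; "joint_vel": joint speeds; "tau": joint torques, N m; "ee_pos": TCP position; "eef_rot": TCP orientation; "force": force on the tool from outside, world axes, zero at the start; "moment": the same for the moment, N m; "grip_width": finger opening in m.
Only numpy, scipy, OpenCV 4.12 (cv2) and the standard library are available. Lean on these libraries where they do the work, as an engineer would, in place of code of your own. Each camera call takes 0.05 s, during which the arm holds its last target.

## Working session

There is one attempt and no reset: what is moved stays moved. The work goes in short steps, Python scripts to look and compute and a tool call to move; the robot and the scene stay as the last step left them, time stands still between calls to the robot, and variables do not carry over. Pictures are saved under pics/ and viewed, and the job is handed in when it is done.

Besides the shell and the picture viewer there is one more tool, called in YAML: its name, and indented under it one key for each argument. servo_tool: Moves the arm, as the interface text tells. Its arguments: {"type":"object","properties":{"rows":{"type":"array"},"newtons":{"type":"number"}},"required":["rows"]}

```bash
ls; mkdir -p pics; python3 - <<'E'
from station import ctrl,cams
import cv2,pickle
o=ctrl.get_obs();print(o)
for n in("scene","top"):
    p=cams.camera(n);cv2.imwrite(f"pics/{n}0.png",p["image"][:,:,::-1]);pickle.dump(p,open(f"{n}0.pkl","wb"))
    print({k:p[k] for k in p if k not in("image","depth")})
    for t in("parcel","chest","stand","lid_lip","lid_hinge","reel_tray"):
        print(t,cams.place_of(p,t)[:3])
E
```

```text
pics
{'time_s': 0.0, 'qpos': array([-1.24756781e+00,  3.00502285e-01,  1.52157002e+00, -4.62324670e-05,
        1.32069168e+00, -6.65807590e-02]), 'joint_vel': array([ 0.0005822 ,  0.00269801,  0.00174083,  0.00095803, -0.00090946,
        0.00087353]), 'tau': array([ 2.45981873e-04, -5.31799686e+01, -3.52739668e+01,  7.08237151e-02,
        2.44207936e-02, -1.11051977e-04]), 'ee_pos': array([ 0.20892044, -0.50849677,  0.2048739 ]), 'eef_rot': array([-3.14042093e+00, -3.32493766e-05,  3.89820724e-01]), 'force': array([ 0.16608873, -0.31703297,  0.08891106]), 'moment': array([ 0.05695243,  0.03091766, -0.00011646]), 'grip_width': 0.09408166692200648}
{'fx': 502.75068950601417, 'fy': 502.75068950601417, 'cx': 322.3837558163919, 'cy': 201.68004999193462, 'dist_coeffs': array([-0.06452944,  0.        ,  0.        ,  0.        ,  0.        ]), 'rvec': array([ 2.3511974 ,  0.91123249, -0.30670074]), 'tvec': array([-0.38795019, -0.21447235,  1.58758721]), 'shot': 1}
parcel [{'at': [0.5637, 0.528], 'p': 0.89}, {'at': [0.6336, 0.6678], 'p': 0.75}]
chest [{'at': [0.6848, 0.3752], 'p': 0.74}, {
[... 319 characters left out ...]
 'fy': 423.7667162655168, 'cx': 325.32806069234584, 'cy': 203.34850089846896, 'dist_coeffs': array([0.02496611, 0.        , 0.        , 0.        , 0.        ]), 'rvec': array([ 2.14614454, -2.18453436,  0.07932261]), 'tvec': array([0.02009398, 0.53793802, 1.26959983]), 'shot': 2}
parcel [{'at': [0.4952, 0.4227], 'p': 0.77}, {'at': [0.4922, 0.3175], 'p': 0.56}]
chest [{'at': [0.502, 0.4338], 'p': 0.92}]
stand [{'at': [0.5803, 0.6522], 'p': 0.77}, {'at': [0.4258, 0.4577], 'p': 0.63}]
lid_lip [{'at': [0.5081, 0.4958], 'p': 0.73}, {'at': [0.5759, 0.52], 'p': 0.52}, {'at': [0.5708, 0.4135], 'p': 0.21}]
lid_hinge [{'at': [0.4873, 0.3638], 'p': 0.64}]
reel_tray [{'at': [0.573, 0.4073], 'p': 0.76}]
```

View pics/scene0.png

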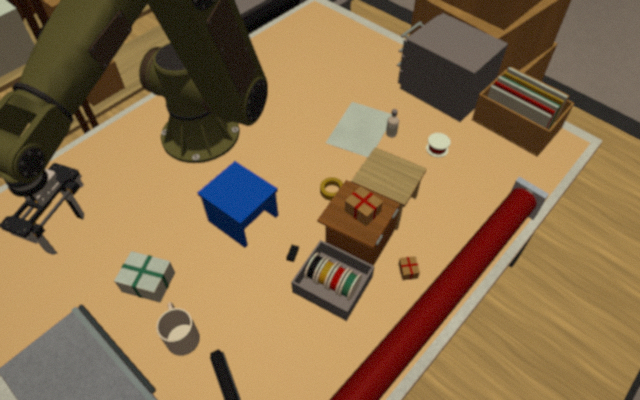

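View pics/top0.png

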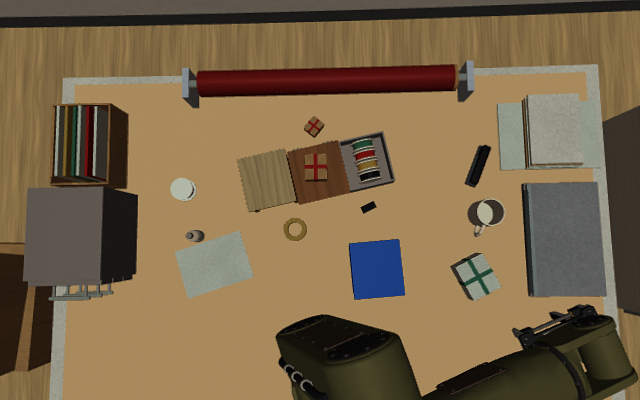

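```bash
cat > h.py <<'E'
import numpy as np,cv2,pickle
def pts(p):
    h,w=p["depth"].shape
    u,v=np.meshgrid(np.arange(w),np.arange(h))
    K=np.array([[p["fx"],0,p["cx"]],[0,p["fy"],p["cy"]],[0,0,1]])
    n=cv2.undistortPoints(np.stack([u,v],-1).reshape(-1,1,2).astype(float),K,p["dist_coeffs"]).reshape(h,w,2)
    c=np.concatenate([n,np.ones((h,w,1))],-1)*p["depth"][...,None]
    R=cv2.Rodrigues(np.asarray(p["rvec"]))[0]
    P=(c-p["tvec"])@R
    P[p["depth"]==0]=np.nan
    return P
E
python3 - <<'E'
from h import *
for n in("scene","top"):
    p=pickle.load(open(n+"0.pkl","rb"));P=pts(p)
    z=P[...,2]
    vis=np.zeros(z.shape+(3,),np.uint8)
    im=cv2.applyColorMap((np.clip(np.nan_to_num(z)/0.25,0,1)*255).astype(np.uint8),cv2.COLORMAP_JET)
    cv2.imwrite(f"pics/{n}_z.png",im)
    big=cv2.resize(p["image"][100:320,180:480,::-1],None,fx=2.6,fy=2.6,interpolation=cv2.INTER_CUBIC)
    cv2.imwrite(f"pics/{n}_crop.png",big)
E
```

```text
(no output)
```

The top view shows two parcels: the larger one on the lid at (317,167) and a small one on the table at (314,126). There are two benches: plywood at (267,180) and a blue look-alike at (377,268). I choose the parcel on the lid and the plywood stand. The reel tray is at (366,160). Next I'll measure and check with a crop.

View pics/top_crop.png

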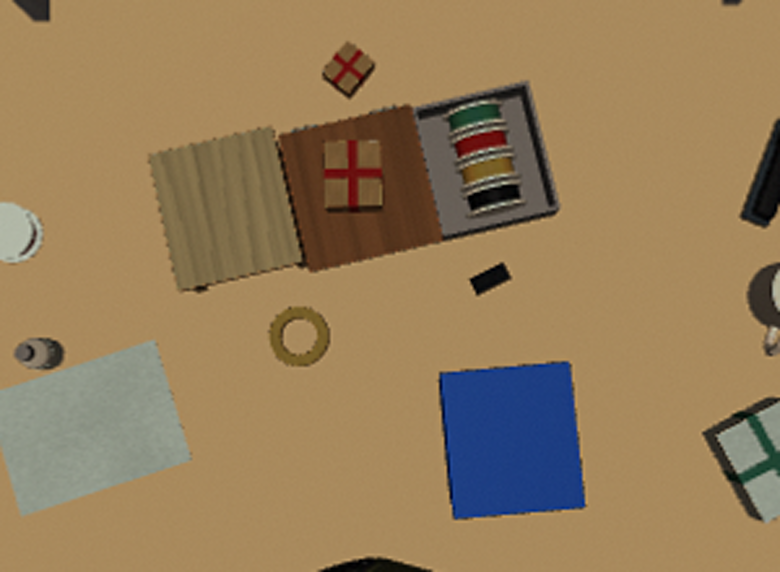

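```bash
python3 - <<'E'
from h import *
for n in("top","scene"):
    p=pickle.load(open(n+"0.pkl","rb"));P=pts(p);z=P[...,2]
    reg=(P[...,0]>0.35)&(P[...,0]<0.85)&(abs(P[...,1])<0.35)
    hist=np.histogram(z[reg],bins=np.arange(-0.01,0.2,0.005));print(list(zip(hist[1].round(3),hist[0])))
    for nm,lo,hi in(("lid+stand",.115,.14),("parcel",.162,.185)):
        m=(reg&(z>lo)&(z<hi)).astype(np.uint8)
        k,l,s,c=cv2.connectedComponentsWithStats(m)
        for i in range(1,k):
            if s[i,4]>80:
                q=P[l==i]; r=cv2.minAreaRect(q[:,:2].astype(np.float32)*1000)
                print(n,nm,s[i],q.mean(0).round(4),np.median(q[:,2]).round(4),r, (cv2.boxPoints(r)).round(0).tolist())
E
```

```text
[(np.float64(-0.01), np.int64(1345)), (np.float64(-0.005), np.int64(13927)), (np.float64(0.0), np.int64(10395)), (np.float64(0.005), np.int64(866)), (np.float64(0.01), np.int64(129)), (np.float64(0.015), np.int64(99)), (np.float64(0.02), np.int64(214)), (np.float64(0.025), np.int64(181)), (np.float64(0.03), np.int64(195)), (np.float64(0.035), np.int64(71)), (np.float64(0.04), np.int64(74)), (np.float64(0.045), np.int64(102)), (np.float64(0.05), np.int64(273)), (np.float64(0.055), np.int64(225)), (np.float64(0.06), np.int64(130)), (np.float64(0.065), np.int64(235)), (np.float64(0.07), np.int64(212)), (np.float64(0.075), np.int64(71)), (np.float64(0.08), np.int64(4)), (np.float64(0.085), np.int64(0)), (np.float64(0.09), np.int64(0)), (np.float64(0.095), np.int64(0)), (np.float64(0.1), np.int64(0)), (np.float64(0.105), np.int64(1)), (np.float64(0.11), np.int64(4)), (np.float64(0.115), np.int64(49)), (np.float64(0.12), np.int64(1788)), (np.float64(0.125), np.int64(3949)), (np.float64(0.13), np.int64(455)), (np.float64(0.135), np.int64(11)), (np.float64(0.14), np.int64(3)), (np.float64(0.
[... 2483 characters left out ...]
stand [ 317  147  110  103 4882] [0.6159 0.0962 0.1272] 0.1274 ((610.1407470703125, 101.97002410888672), (167.75648498535156, 300.2120666503906), 11.46591567993164) [[498.0, 232.0], [558.0, -62.0], [722.0, -28.0], [663.0, 266.0]]
scene lid+stand [ 219  176   59   50 1380] [ 0.389  -0.1296  0.126 ] 0.1263 ((388.24493408203125, -125.52051544189453), (77.03775787353516, 144.5039825439453), 0.5875211954116821) [[349.0, -54.0], [350.0, -198.0], [428.0, -197.0], [426.0, -53.0]]
scene parcel [345 186  38  32 683] [0.6293 0.0331 0.1727] 0.1732 ((627.6211547851562, 36.55149459838867), (66.51227569580078, 72.12950134277344), 89.11557006835938) [[591.0, 4.0], [663.0, 3.0], [664.0, 69.0], [592.0, 70.0]]
```

```bash
cat >> h.py <<'E'
def colour_seg(p):
    P=pts(p);z=P[...,2];h=cv2.cvtColor(p["image"],cv2.COLOR_RGB2HSV)
    return P,z,h
E
python3 - <<'E'
from h import *
for n in("top","scene"):
    p=pickle.load(open(n+"0.pkl","rb"));P,z,h=colour_seg(p)
    m=(z>.115)&(z<.14)&(P[...,0]>.45)&(P[...,0]<.8)&(P[...,1]>-.1)&(P[...,1]<.3)
    im=p["image"].astype(int); rat=im[...,1]/np.maximum(im[...,0],1)
    print(n,np.histogram(rat[m],bins=np.arange(.3,1.1,.05)))
    for nm,mm in(("lid",m&(rat<.68)),("stand",m&(rat>.76))):
        mm=cv2.morphologyEx(mm.astype(np.uint8),cv2.MORPH_OPEN,np.ones((3,3)))
        k,l,s,c=cv2.connectedComponentsWithStats(mm);i=1+s[1:,4].argmax()
        q=P[l==i]; r=cv2.minAreaRect(q[:,:2].astype(np.float32)*1000)
        print(nm,s[i],np.median(q[:,2]).round(4),np.round(r[0],1),np.round(r[1],1),r[2],cv2.boxPoints(r).round(0).tolist())
        # robust: extents in yaw frame, percentile
        for yaw in(.19,.2,.21):
            u=np.array([np.cos(yaw),np.sin(yaw)]);v=np.array([-u[1],u[0]])
            a=q[:,:2]@u;b=q[:,:2]@v
            print(yaw,np.percentile(a,[.5,99.5]).round(4),np.percentile(b,[.5,99.5]).round(4))
E
```

```text
top (array([   0,    1,    4,    1,    4,  194, 1981,   48,   47,   60,  315,
       2270,   11,    1,    4]), array([0.3 , 0.35, 0.4 , 0.45, 0.5 , 0.55, 0.6 , 0.65, 0.7 , 0.75, 0.8 ,
       0.85, 0.9 , 0.95, 1.  , 1.05]))
lid [ 288  141   62   63 2212] 0.1277 [619.6  27.8] [155.2 149.1] 12.21585464477539 [[528.0, 84.0], [560.0, -62.0], [711.0, -29.0], [680.0, 117.0]]
0.19 [0.5364 0.6893] [-0.1638 -0.0156]
0.2 [0.5357 0.6882] [-0.1698 -0.022 ]
0.21 [0.5349 0.6872] [-0.1758 -0.0281]
stand [ 238  149   58   62 2595] 0.1256 [600.3 175.7] [153.8 139.8] 12.136360168457031 [[510.0, 228.0], [540.0, 91.0], [690.0, 124.0], [661.0, 260.0]]
0.19 [0.5466 0.6986] [-0.0097  0.1278]
0.2 [0.5471 0.6989] [-0.0158  0.1215]
0.21 [0.5477 0.6991] [-0.0222  0.1154]
scene (array([   3,    4,    3,    7,   44,  294, 1757,  174,   70,  107, 1859,
        522,   30,    6,    0]), array([0.3 , 0.35, 0.4 , 0.45, 0.5 , 0.55, 0.6 , 0.65, 0.7 , 0.75, 0.8 ,
       0.85, 0.9 , 0.95, 1.  , 1.05]))
lid [ 319  182   80   67 2187] 0.1283 [620.1  28.8] [155.3 152.2] 12.915794372558594 [[527.0, 86.0], [561.0, -63.0], [713.0, -28.0], [679.0, 120.0]]
0.19 [0.5393 0.6917] [-0.1637 -0.0144]
0.2 [0.5388 0.6906] [-0.1697 -0.0212]
0.21 [0.538  0.6895] [-0.1758 -0.0275]
stand [ 352  148   75   57 2437] 0.1265 [600.3 178.3] [156.7 145.4] 11.974977493286133 [[509.0, 233.0], [539.0, 91.0], [692.0, 123.0], [662.0, 266.0]]
0.19 [0.5466 0.7012] [-0.0089  0.1317]
0.2 [0.5472 0.7015] [-0.015   0.1253]
0.21 [0.5479 0.7019] [-0.0214  0.1191]
```

servo_tool:
  rows:
    - [0.04,0.045,0.03,0,0,0.12,-0.15]
    - [0.08,0.09,0.03,0,0,0.2,-0.15]
    - [0.11,0.12,0.03,0,0,0.3,-0.15]
    - [0.14,0.15,0.03,0,0,0.4,-0.15]
    - [0.17,0.185,0.03,0,0,0.5,-0.15]
    - [0.195,0.215,0.03,0,0,0.6,-0.15]
    - [0.22,0.245,0.03,0,0,0.7,-0.15]
    - [0.245,0.275,0.03,0,0,0.8,-0.15]

```text
time_s: 1.37
ee_pos: [0.4292, -0.2625, 0.2356]
eef_rot: [3.141, 0.0, 1.195]
force: [0.3, -0.8, -0.1]
grip_width: 0.0444
```

```bash
python3 - <<'E'
from station import ctrl,cams
print([a for a in dir(ctrl) if a[0]!='_'])
p=cams.camera("wrist");print(p["hand_eye"])
o=ctrl.get_obs();print(o)
E
```

```text
['MotionError', 'get_obs', 'hold_point_z']
[[ 7.06185680e-04 -9.71887569e-01 -2.35444379e-01  6.67826118e-02]
 [ 9.99999700e-01  7.61558158e-04 -1.44252490e-04 -1.50546821e-04]
 [ 3.19501789e-04 -2.35444206e-01  9.71887814e-01 -1.78874186e-01]
 [ 0.00000000e+00  0.00000000e+00  0.00000000e+00  1.00000000e+00]]
{'time_s': 1.4167, 'qpos': array([-0.6108589 ,  0.17272364,  1.6070814 ,  0.00175098,  1.36122194,
       -0.24687652]), 'joint_vel': array([-0.12091518, -0.00453749,  0.00777503, -0.00897458, -0.00293078,
        0.0355448 ]), 'tau': array([-1.86657947e+01, -4.58333445e+01, -3.57290661e+01, -1.66411601e+00,
       -3.84760264e-02,  2.66103661e-01]), 'ee_pos': array([ 0.43274791, -0.25776327,  0.23559168]), 'eef_rot': array([ 3.14062586e+00, -1.52277838e-03,  1.20645088e+00]), 'force': array([ 2.59582754,  3.7641743 , -0.52522899]), 'moment': array([ 0.0961064 , -0.15716563,  0.0070636 ]), 'grip_width': 0.041516926064901497}
```

servo_tool:
  rows:
    - [0.027,0.03,0,0,0,0.08,-0.15]
    - [0.055,0.06,0,0,0,0.16,-0.15]
    - [0.085,0.09,0,0,0,0.24,-0.15]
    - [0.11,0.12,0,0,0,0.32,-0.15]
    - [0.14,0.15,0,0,0,0.4,-0.15]
    - [0.17,0.18,0,0,0,0.48,-0.15]
    - [0.195,0.21,0,0,0,0.55,-0.15]
    - [0.208,0.226,0,0,0,0.578,-0.15]

```text
time_s: 2.08
ee_pos: [0.6425, -0.0285, 0.235]
eef_rot: [3.141, -0.002, 1.79]
force: [-0.3, 0.2, -0.1]
grip_width: 0.0401
```

```bash
python3 - <<'E'
from station import ctrl,cams
from h import *
o=ctrl.get_obs();print(o["ee_pos"],o["eef_rot"])
p=cams.camera("wrist");cv2.imwrite("pics/w1.png",p["image"][:,:,::-1])
from scipy.spatial.transform import Rotation as Ro
T=np.eye(4);T[:3,:3]=Ro.from_euler("xyz",o["eef_rot"]).as_matrix();T[:3,3]=o["ee_pos"]
W=np.linalg.inv(T@p["hand_eye"]);p["rvec"]=cv2.Rodrigues(W[:3,:3])[0];p["tvec"]=W[:3,3]
P=pts(p);z=P[...,2]
m=((z>.16)&(z<.185)).astype(np.uint8);k,l,s,c=cv2.connectedComponentsWithStats(m)
for i in range(1,k):
    if s[i,4]>500:
        q=P[l==i];r=cv2.minAreaRect(q[:,:2].astype(np.float32)*1000);print(s[i],np.median(q[:,2]),r)
m=((z>.115)&(z<.14)); print(np.median(z[m]))
E
```

```text
[ 0.64247626 -0.02847527  0.2350087 ] [ 3.14076402e+00 -1.99276271e-03  1.79043826e+00]
[ 273   90   99   91 6322] 0.17330676436497433 ((626.5756225585938, 33.905845642089844), (70.79388427734375, 60.58094024658203), 0.4053530693054199)
0.12632259947555138
```

View pics/w1.png

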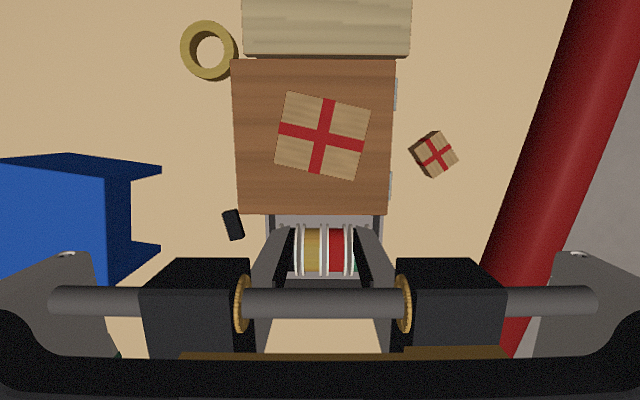

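servo_tool:
  rows:
    - [0,0,-0.02,0,0,0,-0.15]
    - [0,0,-0.04,0,0,-0.006,-0.15]
    - [0,0,-0.06,0,0,-0.006,-0.15]
    - [0,0,-0.075,0,0,-0.006,-0.15]
    - [0,0,-0.088,0,0,-0.006,-0.15]
    - [0,0,-0.096,0,0,-0.006,-0.15]
    - [0,0,-0.1,0,0,-0.006,-0.15]
    - [0,0,-0.1,0,0,-0.006,-0.15]

```text
time_s: 2.8
ee_pos: [0.6432, -0.0266, 0.134]
eef_rot: [-3.141, -0.003, 1.786]
force: [0.3, 0.5, -0.4]
grip_width: 0.0399
```

servo_tool:
  rows:
    - [-0.001,0.005,0,0,0,0,-0.15]
    - [-0.002,0.01,0,0,0,0,-0.15]
    - [-0.003,0.015,0,0,0,0,-0.15]
    - [-0.004,0.02,0,0,0,0,-0.15]
    - [-0.005,0.024,0,0,0,0,-0.15]
    - [-0.006,0.029,0,0,0,0,-0.15]
    - [-0.007,0.034,0,0,0,0,-0.15]
    - [-0.008,0.039,0,0,0,0,-0.15]

```text
time_s: 3.47
ee_pos: [0.6351, 0.0129, 0.1341]
eef_rot: [-3.141, -0.003, 1.786]
force: [0.4, -4.2, 1.8]
grip_width: 0.0401
```

servo_tool:
  rows:
    - [-0.001,0.005,0,0,0,0,-0.15]
    - [-0.002,0.01,0,0,0,0,-0.15]
    - [-0.003,0.015,0,0,0,0,-0.15]
    - [-0.004,0.02,0,0,0,0,-0.15]
    - [-0.005,0.024,0,0,0,0,-0.15]
    - [-0.006,0.029,0,0,0,0,-0.15]
    - [-0.007,0.034,0,0,0,0,-0.15]
    - [-0.008,0.039,0,0,0,0,-0.15]

```text
time_s: 4.13
ee_pos: [0.627, 0.0523, 0.1342]
eef_rot: [-3.142, -0.003, 1.786]
force: [-0.8, -2.6, 1.8]
grip_width: 0.0399
```

```bash
cat >> h.py <<'E'
U=np.array([np.cos(.213),np.sin(.213)]);V=np.array([-U[1],U[0]]);C=np.array([.632,.0307])
def chest(xy): d=np.asarray(xy)-C; return d@U,d@V
def look(name,tag,lo=.16,hi=.185):
    from station import ctrl,cams
    from scipy.spatial.transform import Rotation as Ro
    o=ctrl.get_obs();p=cams.camera(name);cv2.imwrite(f"pics/{tag}.png",p["image"][:,:,::-1])
    if name=="wrist":
        T=np.eye(4);T[:3,:3]=Ro.from_euler("xyz",o["eef_rot"]).as_matrix();T[:3,3]=o["ee_pos"]
        W=np.linalg.inv(T@p["hand_eye"]);p["rvec"]=cv2.Rodrigues(W[:3,:3])[0];p["tvec"]=W[:3,3]
    P=pts(p);z=P[...,2]
    im=p["image"].astype(int)
    m=((z>lo)&(z<hi)&(P[...,0]>.45)&(P[...,1]<.35)&(im[...,0]-im[...,2]>30)).astype(np.uint8);k,l,s,c=cv2.connectedComponentsWithStats(m)
    print("tcp",o["ee_pos"].round(4),o["eef_rot"].round(3),"chest",np.round(chest(o["ee_pos"][:2]),4),"F",o["force"].round(1),"t",o["time_s"])
    for i in range(1,k):
        if s[i,4]>150:
            q=P[l==i];r=cv2.minAreaRect(q[:,:2].astype(np.float32)*1000);print(s[i],np.median(q[:,2]).round(4),r,"chest",np.round(chest(np.array(r[0])/1000),4), "corners",np.round([chest(b/1000) for b in cv2.boxPoints(r)],3).tolist())
    return o,p,P
E
python3 -c "
from h import *
look('wrist','w2');look('top','t2')"
```

```text
tcp [0.627  0.0523 0.1342] [-3.142e+00 -3.000e-03  1.786e+00] chest [-0.0003  0.0222] F [-0.8 -2.6  1.8] t 4.1333
[  230   129   146   121 16528] 0.1733 ((608.8141479492188, 85.53584289550781), (71.5169677734375, 65.30619812011719), 12.752775192260742) chest [-0.0111  0.0585] corners [[-0.047, 0.091], [-0.047, 0.026], [0.025, 0.026], [0.024, 0.091]]
tcp [0.6269 0.0532 0.1342] [-3.141e+00 -3.000e-03  1.787e+00] chest [-0.0002  0.0231] F [ 0.3 -0.4  1.3] t 4.1833
```

View pics/w2.png

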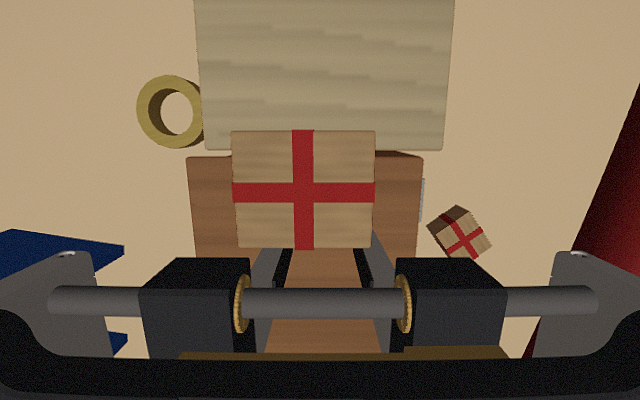

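The wrist view shows the parcel flush with the fingers, its top spanning about (232–375, 130–250), squared up and halfway onto the stand's edge. I'll keep pushing.

servo_tool:
  rows:
    - [-0.001,0.005,0,0,0,0,-0.15]
    - [-0.002,0.01,0,0,0,0,-0.15]
    - [-0.003,0.015,0,0,0,0,-0.15]
    - [-0.004,0.02,0,0,0,0,-0.15]
    - [-0.005,0.024,0,0,0,0,-0.15]
    - [-0.006,0.029,0,0,0,0,-0.15]
    - [-0.007,0.034,0,0,0,0,-0.15]
    - [-0.008,0.039,0,0,0,0,-0.15]

```text
time_s: 4.9
ee_pos: [0.6186, 0.0925, 0.1338]
eef_rot: [-3.141, -0.003, 1.787]
force: [-0.3, -0.9, -1.0]
grip_width: 0.0401
```

servo_tool:
  rows:
    - [-0.001,0.005,0,0,0,0,-0.15]
    - [-0.002,0.01,0,0,0,0,-0.15]
    - [-0.003,0.015,0,0,0,0,-0.15]
    - [-0.004,0.02,0,0,0,0,-0.15]
    - [-0.005,0.024,0,0,0,0,-0.15]
    - [-0.006,0.029,0,0,0,0,-0.15]
    - [-0.007,0.034,0,0,0,0,-0.15]
    - [-0.008,0.039,0,0,0,0,-0.15]

```text
time_s: 5.57
ee_pos: [0.6105, 0.1319, 0.1338]
eef_rot: [-3.141, -0.003, 1.787]
force: [-1.0, -2.2, -2.2]
grip_width: 0.04
```

```bash
python3 -c "
from h import *
look('wrist','w3')"
```

```text
tcp [0.6105 0.1319 0.1338] [-3.141e+00 -3.000e-03  1.787e+00] chest [0.0004 0.1035] F [-1.  -2.2 -2.2] t 5.5667
[  231   129   144   120 16220] 0.1713 ((591.9588623046875, 167.13351440429688), (71.33052825927734, 61.2417106628418), 12.606698036193848) chest [-0.0103  0.1418] corners [[-0.046, 0.172], [-0.046, 0.111], [0.026, 0.111], [0.025, 0.173]]
```

View pics/w3.png

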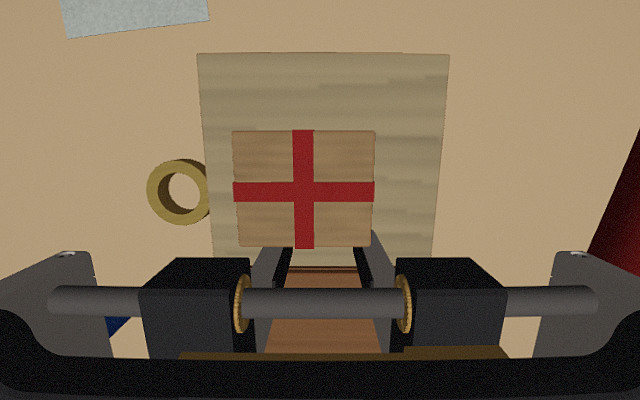

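servo_tool:
  rows:
    - [-0.001,0.004,0,0,0,0,-0.15]
    - [-0.0015,0.007,0,0,0,0,-0.15]
    - [-0.002,0.009,0,0,0,0,-0.15]
    - [-0.002,0.01,0,0,0,0,-0.15]
    - [-0.001,0.005,0,0,0,0,-0.15]
    - [0.001,-0.003,0,0,0,0,-0.15]
    - [0.004,-0.015,0,0,0,0,-0.15]
    - [0.006,-0.03,0.001,0,0,0,-0.15]

```text
time_s: 6.28
ee_pos: [0.6166, 0.1016, 0.1347]
eef_rot: [-3.141, -0.004, 1.788]
force: [-0.3, -0.7, -0.2]
grip_width: 0.0401
```

servo_tool:
  rows:
    - [0,0,0.02,0,0,0,-0.15]
    - [0,0,0.05,0,0,0,-0.4]
    - [0,0,0.08,0,0,0,-0.6]
    - [0,0,0.11,0,0,0,-0.8]
    - [-0.01,0,0.13,0,0,-0.1,-1]
    - [-0.04,-0.01,0.14,0,0,-0.2,-1]
    - [-0.07,-0.02,0.14,0,0,-0.3,-1]
    - [-0.1,-0.03,0.14,0,0,-0.4,-1]

```text
time_s: 6.95
ee_pos: [0.5156, 0.07, 0.2751]
eef_rot: [3.141, -0.004, 1.382]
force: [1.2, 0.1, 0.2]
grip_width: 0.0005
```

```bash
python3 -c "
from h import *
look('scene','s4');look('top','t4')"
```

```text
tcp [0.5156 0.07   0.2751] [ 3.141 -0.004  1.382] chest [-0.1055  0.063 ] F [1.2 0.1 0.2] t 6.95
[371 148  35  29 571] 0.1715 ((590.7037963867188, 180.541259765625), (70.15359497070312, 67.83900451660156), 13.116866111755371) chest [-0.0087  0.1552] corners [[-0.044, 0.189], [-0.043, 0.121], [0.027, 0.122], [0.026, 0.19]]
tcp [0.5115 0.0689 0.2749] [-3.140e+00 -3.000e-03  1.374e+00] chest [-0.1097  0.0628] F [-2.8 -1.2  1.8] t 7.0
[250 167  23  26 170] 0.1705 ((594.2810668945312, 179.41888427734375), (59.53837203979492, 60.01114273071289), 10.839303970336914) chest [-0.0054  0.1533] corners [[-0.034, 0.184], [-0.036, 0.124], [0.024, 0.123], [0.025, 0.183]]
```

View pics/s4.png

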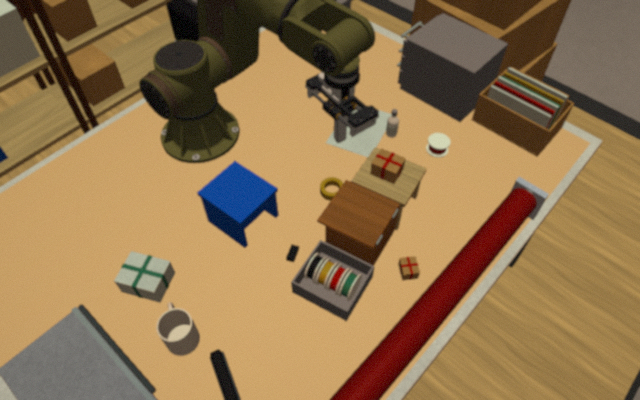

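The scene picture shows the parcel on the plywood stand at (388,164), and the lid at (358,212) is clear. Next I yaw the tool and move it in front of the lip.

servo_tool:
  rows:
    - [0,-0.01,-0.005,0,0,-0.12,-1]
    - [-0.002,-0.02,-0.01,0,0,-0.24,-1]
    - [-0.005,-0.03,-0.015,0,0,-0.36,-1]
    - [-0.008,-0.04,-0.02,0,0,-0.48,-1]
    - [-0.01,-0.05,-0.025,0,0,-0.6,-1]
    - [-0.012,-0.06,-0.03,0,0,-0.72,-1]
    - [-0.015,-0.068,-0.035,0,0,-0.84,-1]
    - [-0.016,-0.068,-0.04,0,0,-0.96,-1]

```text
time_s: 7.72
ee_pos: [0.4983, -0.0007, 0.2354]
eef_rot: [-3.142, -0.004, 0.415]
force: [0.7, -0.5, -0.4]
grip_width: 0.0005
```

```bash
cat >> h.py <<'E'
from scipy.spatial.transform import Rotation as Ro
def need(xc,yc,z,th):
    """shift and rotvec to TCP at chest xc,yc,z with tool th rad below horizontal"""
    from station import ctrl
    o=ctrl.get_obs();w=C+xc*U+yc*V
    Rt=Ro.from_rotvec(-np.array([V[0],V[1],0])*(np.pi/2-th))*Ro.from_euler("xyz",[np.pi,0,.213])
    Rc=Ro.from_euler("xyz",o["eef_rot"])
    print("now",o["ee_pos"].round(4),np.round(chest(o["ee_pos"][:2]),4),"rot",o["eef_rot"].round(3),"q",o["qpos"].round(3),"F",o["force"].round(1))
    print("shift",(np.append(w,z)-o["ee_pos"]).round(4),"rv",(Rt*Rc.inv()).as_rotvec().round(3))
E
python3 -c "
from h import *
need(-.14,0,.2,np.radians(50))"
```

```text
now [ 0.4983 -0.0007  0.2354] [-0.1373 -0.0024] rot [-3.142 -0.004  0.415] q [-0.076  0.159  1.624  0.002  1.356  1.079] F [ 0.7 -0.5 -0.4]
shift [-0.0031  0.0018 -0.0354] rv [ 0.215 -0.661 -0.194]
```

servo_tool:
  rows:
    - [-0.001,0,-0.005,0.03,-0.09,-0.026,-1]
    - [-0.001,0,-0.01,0.06,-0.185,-0.054,-1]
    - [-0.001,0.001,-0.015,0.09,-0.277,-0.08,-1]
    - [-0.002,0.001,-0.02,0.12,-0.37,-0.108,-1]
    - [-0.002,0.001,-0.025,0.15,-0.46,-0.135,-1]
    - [-0.003,0.002,-0.03,0.18,-0.555,-0.163,-1]
    - [-0.003,0.002,-0.035,0.215,-0.661,-0.194,-1]
    - [-0.003,0.002,-0.035,0.215,-0.661,-0.194,-1]

```text
time_s: 8.38
ee_pos: [0.4934, 0.0006, 0.1979]
eef_rot: [-3.138, -0.7, 0.207]
force: [-0.2, -0.3, 0.0]
grip_width: 0.0007
```

```bash
python3 -c "
from h import *
need(-.14,0,.091,np.radians(50))"
```

```text
now [0.4934 0.0006 0.1979] [-1.419e-01 -1.000e-04] rot [-3.138 -0.7    0.207] q [-0.224 -0.14   2.174  0.571  0.528  0.725] F [-0.2 -0.3  0. ]
shift [ 0.0018  0.0005 -0.1069] rv [-0.003  0.001  0.004]
```

servo_tool:
  rows:
    - [0,0,-0.02,0,0,0,-1]
    - [0.001,0,-0.04,0,0,0,-1]
    - [0.001,0,-0.055,0,0,0,-1]
    - [0.002,0,-0.07,0,0,0,-1]
    - [0.002,0,-0.085,0,0,0,-1]
    - [0.002,0,-0.097,0,0,0,-1]
    - [0.002,0,-0.107,0,0,0,-1]
    - [0.002,0,-0.107,0,0,0,-1]

```text
time_s: 9.05
ee_pos: [0.4961, 0.0008, 0.0899]
eef_rot: [-3.137, -0.698, 0.21]
force: [-0.2, -0.1, 0.0]
grip_width: 0.0007
```

```bash
python3 -c "
from h import *
need(-.086,0,.091,np.radians(50))
look('scene','s5');look('wrist','w5')"
```

```text
now [0.4961 0.0008 0.0899] [-0.1391 -0.0005] rot [-3.137 -0.698  0.21 ] q [-0.224  0.094  2.265  1.133  0.307  0.115] F [-0.2 -0.1  0. ]
shift [0.0518 0.0117 0.0011] rv [-0.003 -0.001 -0.   ]
tcp [0.4961 0.0008 0.0899] [-3.137 -0.698  0.21 ] chest [-0.1391 -0.0005] F [-0.2 -0.1  0. ] t 9.05
[371 148  35  28 568] 0.1713 ((590.3925170898438, 181.00225830078125), (71.60031127929688, 67.1974105834961), 11.110616683959961) chest [-0.0089  0.1557] corners [[-0.044, 0.19], [-0.045, 0.123], [0.026, 0.121], [0.028, 0.189]]
tcp [0.4963 0.0007 0.0908] [-3.137 -0.699  0.21 ] chest [-0.139  -0.0006] F [0.  0.4 0.6] t 9.1
[  14    0  131   59 5826] 0.1711 ((581.7401733398438, 176.36099243164062), (58.586368560791016, 62.72220230102539), 14.047399520874023) chest [-0.0183  0.153 ] corners [[-0.049, 0.183], [-0.047, 0.121], [0.012, 0.123], [0.01, 0.185]]
```

View pics/s5.png

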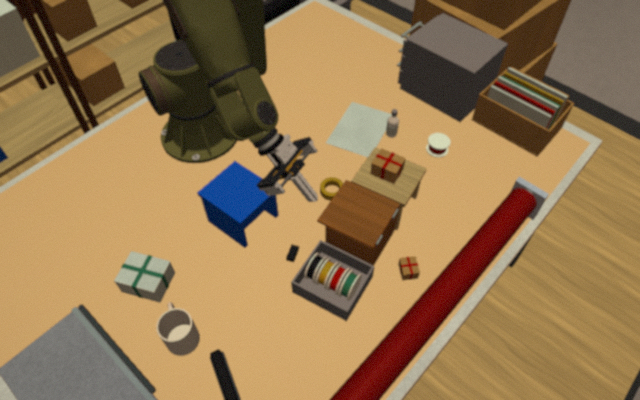

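View pics/w5.png

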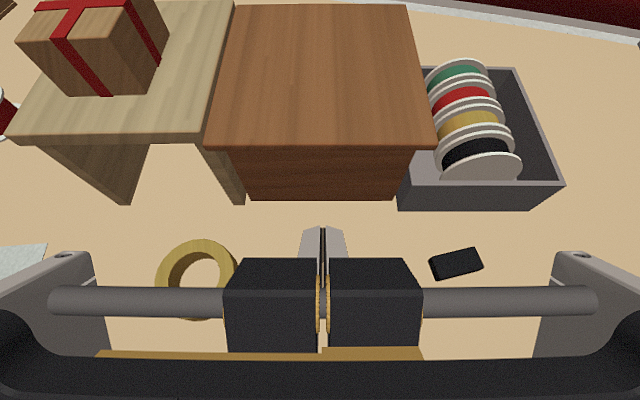

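The wrist view shows the closed fingertips at (322,232), central below and in front of the lid's front edge (row 148), with the tape and eraser clear on either side. Now I move in under the lip.

servo_tool:
  rows:
    - [0.008,0.002,0.001,0,0,0,-1]
    - [0.016,0.004,0.001,0,0,0,-1]
    - [0.024,0.006,0.001,0,0,0,-1]
    - [0.032,0.008,0.001,0,0,0,-1]
    - [0.04,0.009,0.001,0,0,0,-1]
    - [0.047,0.011,0.001,0,0,0,-1]
    - [0.052,0.012,0.001,0,0,0,-1]
    - [0.052,0.012,0.001,0,0,0,-1]

```text
time_s: 9.82
ee_pos: [0.5492, 0.0129, 0.0925]
eef_rot: [-3.138, -0.7, 0.21]
force: [0.4, 0.5, -0.0]
grip_width: 0.0008
```

```bash
python3 -c "
from h import *
need(-.086,0,.112,np.radians(50))
look('wrist','w6')"
```

```text
now [0.5492 0.0129 0.0925] [-0.0847  0.0001] rot [-3.138 -0.7    0.21 ] q [-0.161  0.194  2.137  1.03   0.28   0.269] F [ 0.4  0.5 -0. ]
shift [-0.0013 -0.0003  0.0195] rv [-0.003  0.001  0.001]
tcp [0.5492 0.0129 0.0925] [-3.138 -0.7    0.21 ] chest [-0.0847  0.0001] F [ 0.4  0.5 -0. ] t 9.8167
[    0    23   128   104 10366] 0.1713 ((589.7586059570312, 177.9337158203125), (73.67076873779297, 62.74765396118164), 12.776949882507324) chest [-0.0102  0.1528] corners [[-0.047, 0.184], [-0.047, 0.121], [0.027, 0.122], [0.026, 0.185]]
```

View pics/w6.png

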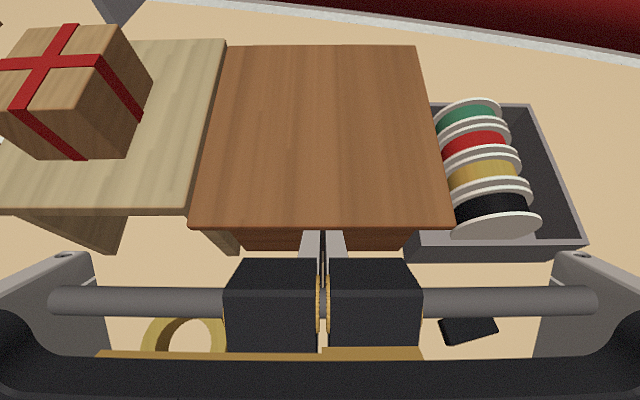

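```bash
cat >> h.py <<'E'
def arc(phi,th=np.radians(50),a=.016):
    X=np.array([np.sin(th),np.cos(th)]);Z=np.array([np.cos(th),-np.sin(th)])
    lip=np.array([.065,.1205])+.155*np.array([-np.cos(phi),np.sin(phi)])
    d=max(phi,th) if phi>th else th
    return lip+a*np.array([np.cos(d),-np.sin(d)])-.008*X
def plan(phi0,phi1,n=8):
    from station import ctrl
    o=ctrl.get_obs();need(0,0,0,np.radians(50))
    for f in np.linspace(phi0,phi1,n+1)[1:]:
        x,z=arc(f);w=C+x*U
        print(round(f,3),(np.append(w,z)-o["ee_pos"]).round(4).tolist())
E
python3 -c "
from h import *
plan(-.06,.22)"
```

```text
now [0.5486 0.0128 0.0923] [-0.0853  0.0001] rot [-3.138 -0.699  0.21 ] q [-0.161  0.193  2.138  1.031  0.28   0.268] F [-1.1 -0.5 -1.2]
shift [ 0.0834  0.0179 -0.0923] rv [-0.003  0.001  0.001]
-0.025 [-0.0005, -0.0002, 0.0069]
0.01 [-0.0005, -0.0003, 0.0123]
0.045 [-0.0004, -0.0002, 0.0178]
0.08 [-0.0, -0.0002, 0.0232]
0.115 [0.0005, -0.0, 0.0286]
0.15 [0.0012, 0.0001, 0.0339]
0.185 [0.0021, 0.0003, 0.0393]
0.22 [0.0031, 0.0005, 0.0446]
```

servo_tool:
  rows:
    - [0,0,0.006,0,0,0,-1]
    - [0,0,0.012,0,0,0,-1]
    - [0,0,0.018,0,0,0,-1]
    - [0,0,0.023,0,0,0,-1]
    - [0.0005,0,0.0285,0,0,0,-1]
    - [0.001,0,0.034,0,0,0,-1]
    - [0.002,0,0.039,0,0,0,-1]
    - [0.003,0.0005,0.0445,0,0,0,-1]

```text
time_s: 10.53
ee_pos: [0.551, 0.0133, 0.1366]
eef_rot: [-3.137, -0.698, 0.21]
force: [-0.3, -1.2, -0.7]
grip_width: 0.0004
```

```bash
python3 -c "
from h import *
plan(.22,.54);look('wrist','w7');look('scene','s7')"
```

```text
now [0.551  0.0133 0.1366] [-0.0829  0.0001] rot [-3.137 -0.698  0.21 ] q [-0.159  0.106  2.102  0.737  0.358  0.579] F [-0.3 -1.2 -0.7]
shift [ 0.081   0.0174 -0.1366] rv [-0.003 -0.001  0.001]
0.26 [0.0022, 0.0004, 0.0063]
0.3 [0.0039, 0.0007, 0.0123]
0.34 [0.0058, 0.0011, 0.0182]
0.38 [0.0079, 0.0016, 0.024]
0.42 [0.0103, 0.0021, 0.0297]
0.46 [0.0128, 0.0027, 0.0353]
0.5 [0.0156, 0.0033, 0.0408]
0.54 [0.0187, 0.0039, 0.0462]
tcp [0.551  0.0133 0.1366] [-3.137 -0.698  0.21 ] chest [-0.0829  0.0001] F [-0.3 -1.2 -0.7] t 10.5333
[  37   82  124   91 8237] 0.1713 ((589.2874755859375, 178.10287475585938), (72.09513854980469, 62.578922271728516), 13.035799026489258) chest [-0.0106  0.1531] corners [[-0.047, 0.184], [-0.046, 0.121], [0.026, 0.122], [0.025, 0.185]]
[ 195  206  253   24 4069] 0.1612 ((555.187744140625, 13.700408935546875), (15.41871166229248, 148.60838317871094), 12.201212882995605) chest [-0.0787 -0.0004] corners [[-0.086, 0.074], [-0.086, -0.075], [-0.071, -0.075], [-0.071, 0.074]]
tcp [0.5516 0.0133 0.1378] [-3.138 -0.7    0.21 ] chest [-0.0823 -0.    ] F [-2.3  0.2  2.4] t 10.5833
[371 148  35  28 563] 0.1715 ((589.8160400390625, 181.10951232910156), (72.38350677490234, 65.74907684326172), 13.567899703979492) chest [-0.0094  0.1559] corners [[-0.046, 0.188], [-0.045, 0.122], [0.028, 0.124], [0.026, 0.19]]
[319 172  37  44 338] 0.1623 ((548.0855102539062, 13.999275207519531), (49.471073150634766, 150.30210876464844), 9.431194305419922) chest [-0.0855  0.0014] corners [[-0.107, 0.078], [-0.114, -0.072], [-0.064, -0.075], [-0.057, 0.075]]
```

View pics/w7.png

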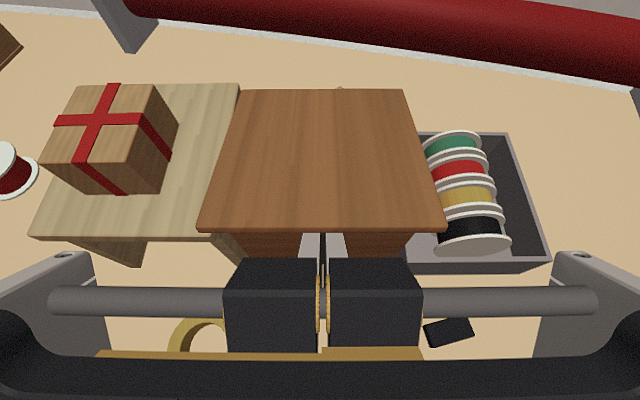

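The lid is rising: its front strip (row ~215) measures z ≈ 0.161, which is about 0.2 rad open. Continuing along the arc.

servo_tool:
  rows:
    - [0.002,0.0005,0.006,0,0,0,-1]
    - [0.004,0.0005,0.012,0,0,0,-1]
    - [0.006,0.001,0.018,0,0,0,-1]
    - [0.008,0.0015,0.024,0,0,0,-1]
    - [0.01,0.002,0.03,0,0,0,-1]
    - [0.013,0.003,0.035,0,0,0,-1]
    - [0.0155,0.003,0.041,0,0,0,-1]
    - [0.0185,0.004,0.046,0,0,0,-1]

```text
time_s: 11.3
ee_pos: [0.57, 0.0172, 0.1835]
eef_rot: [-3.138, -0.699, 0.21]
force: [-0.6, -1.3, 0.7]
grip_width: 0.0007
```

```bash
python3 -c "
from h import *
plan(.54,.86)"
```

```text
now [0.57   0.0172 0.1835] [-0.0634 -0.0001] rot [-3.138 -0.699  0.21 ] q [-0.142  0.066  2.014  0.542  0.452  0.8  ] F [-0.6 -1.3  0.7]
shift [ 0.062   0.0135 -0.1835] rv [-0.003  0.001  0.001]
0.58 [0.0029, 0.0007, 0.0046]
0.62 [0.0063, 0.0014, 0.0097]
0.66 [0.0099, 0.0022, 0.0147]
0.7 [0.0137, 0.003, 0.0195]
0.74 [0.0177, 0.0039, 0.0242]
0.78 [0.0219, 0.0048, 0.0286]
0.82 [0.0262, 0.0057, 0.033]
0.86 [0.0307, 0.0067, 0.0371]
```

servo_tool:
  rows:
    - [0.003,0.0005,0.0045,0,0,0,-1]
    - [0.0065,0.0015,0.01,0,0,0,-1]
    - [0.01,0.002,0.015,0,0,0,-1]
    - [0.0135,0.003,0.0195,0,0,0,-1]
    - [0.0175,0.004,0.024,0,0,0,-1]
    - [0.022,0.005,0.0285,0,0,0,-1]
    - [0.026,0.0055,0.033,0,0,0,-1]
    - [0.0305,0.0065,0.037,0,0,0,-1]

```text
time_s: 11.97
ee_pos: [0.6009, 0.0239, 0.2209]
eef_rot: [-3.138, -0.699, 0.21]
force: [-1.0, 0.2, 0.7]
grip_width: 0.0003
```

```bash
python3 -c "
from h import *
plan(.86,1.18);look('wrist','w8');look('scene','s8')"
```

```text
now [0.6009 0.0239 0.2209] [-0.0318 -0.0001] rot [-3.138 -0.699  0.21 ] q [-0.116  0.083  1.898  0.429  0.529  0.941] F [-1.   0.2  0.7]
shift [ 0.0311  0.0068 -0.2209] rv [-0.003  0.001  0.001]
0.9 [0.0042, 0.001, 0.0033]
0.94 [0.0085, 0.002, 0.0067]
0.98 [0.0129, 0.0029, 0.0099]
1.02 [0.0175, 0.0039, 0.0129]
1.06 [0.0222, 0.0049, 0.0157]
1.1 [0.027, 0.006, 0.0183]
1.14 [0.0319, 0.007, 0.0208]
1.18 [0.0369, 0.0081, 0.023]
tcp [0.6009 0.0239 0.2209] [-3.138 -0.699  0.21 ] chest [-0.0318 -0.0001] F [-1.   0.2  0.7] t 11.9667
[ 237  187  170    8 1129] 0.1729 ((661.8809814453125, 36.9854621887207), (20.850011825561523, 149.06956481933594), 12.085840225219727) chest [ 0.0305 -0.0002] corners [[0.02, 0.074], [0.02, -0.075], [0.041, -0.075], [0.041, 0.074]]
[ 100  196   92   81 5794] 0.1714 ((589.5687255859375, 178.46847534179688), (71.5938720703125, 62.25756072998047), 13.453471183776855) chest [-0.0102  0.1534] corners [[-0.047, 0.184], [-0.045, 0.121], [0.026, 0.123], [0.025, 0.185]]
tcp [0.6017 0.0239 0.2218] [-3.138 -0.701  0.21 ] chest [-0.031  -0.0002] F [ 0.1  0.1 -0.3] t 12.0167
[373 148  33  29 552] 0.1715 ((590.5618286132812, 180.0085906982422), (71.24073791503906, 65.37789154052734), 12.454076766967773) chest [-0.0089  0.1547] corners [[-0.045, 0.187], [-0.044, 0.122], [0.027, 0.122], [0.027, 0.188]]
[356 183  38  53 599] 0.1725 ((662.93603515625, 39.79145050048828), (27.60142707824707, 153.5674591064453), 10.94970417022705) chest [0.0322 0.0023] corners [[0.02, 0.079], [0.017, -0.074], [0.044, -0.075], [0.048, 0.079]]
```

View pics/w8.png

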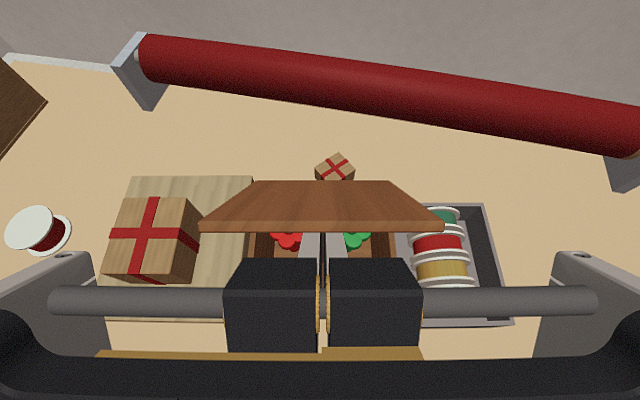

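View pics/s8.png

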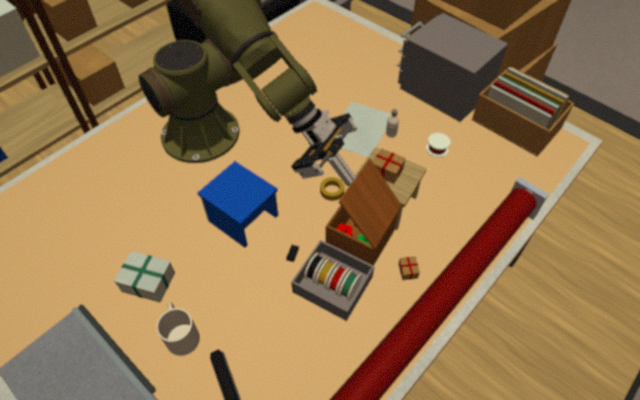

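The wrist view has the lid's front edge at row 225. The lid is tipped about 0.87 rad, the fingers are under its middle, and the parcel at (150,238) hasn't moved. Continuing.

servo_tool:
  rows:
    - [0.004,0.001,0.0035,0,0,0,-1]
    - [0.0085,0.002,0.0065,0,0,0,-1]
    - [0.013,0.003,0.01,0,0,0,-1]
    - [0.0175,0.004,0.013,0,0,0,-1]
    - [0.022,0.005,0.0155,0,0,0,-1]
    - [0.027,0.006,0.0185,0,0,0,-1]
    - [0.032,0.007,0.021,0,0,0,-1]
    - [0.037,0.008,0.023,0,0,0,-1]

```text
time_s: 12.73
ee_pos: [0.6388, 0.032, 0.2446]
eef_rot: [-3.138, -0.701, 0.211]
force: [0.3, -0.2, 0.0]
grip_width: 0.0006
```

```bash
python3 -c "
from h import *
plan(1.18,1.44)"
```

```text
now [0.6388 0.032  0.2446] [ 0.0069 -0.0002] rot [-3.138 -0.701  0.211] q [-0.09   0.141  1.775  0.362  0.579  1.032] F [ 0.3 -0.2  0. ]
shift [-0.0068 -0.0013 -0.2446] rv [-0.003  0.002  0.   ]
1.212 [0.0031, 0.0008, 0.001]
1.245 [0.0072, 0.0017, 0.0025]
1.277 [0.0115, 0.0026, 0.0038]
1.31 [0.0157, 0.0036, 0.0051]
1.342 [0.02, 0.0045, 0.0062]
1.375 [0.0243, 0.0054, 0.0071]
1.408 [0.0286, 0.0064, 0.0079]
1.44 [0.033, 0.0073, 0.0086]
```

servo_tool:
  rows:
    - [0.003,0.001,0.001,0,0,0,-1]
    - [0.007,0.0015,0.0025,0,0,0,-1]
    - [0.0115,0.0025,0.004,0,0,0,-1]
    - [0.0155,0.0035,0.005,0,0,0,-1]
    - [0.02,0.0045,0.006,0,0,0,-1]
    - [0.024,0.0055,0.007,0,0,0,-1]
    - [0.0285,0.0065,0.008,0,0,0,-1]
    - [0.033,0.0075,0.0085,0,0,0,-1]

```text
time_s: 13.4
ee_pos: [0.6723, 0.0396, 0.2532]
eef_rot: [-3.138, -0.701, 0.21]
force: [-0.3, -0.1, 0.2]
grip_width: 0.0004
```

```bash
python3 -c "
from h import *
plan(1.44,1.6);look('scene','s9');look('wrist','w9')"
```

```text
now [0.6723 0.0396 0.2532] [0.0413 0.0002] rot [-3.138 -0.701  0.21 ] q [-0.068  0.207  1.676  0.324  0.603  1.085] F [-0.3 -0.1  0.2]
shift [-0.0403 -0.0089 -0.2532] rv [-0.003  0.002  0.   ]
1.46 [0.0022, 0.0003, 0.0003]
1.48 [0.0049, 0.0009, 0.0006]
1.5 [0.0077, 0.0015, 0.0008]
1.52 [0.0104, 0.0021, 0.001]
1.54 [0.0131, 0.0026, 0.0011]
1.56 [0.0158, 0.0032, 0.0011]
1.58 [0.0185, 0.0038, 0.0011]
1.6 [0.0212, 0.0044, 0.0011]
tcp [0.6723 0.0396 0.2532] [-3.138 -0.701  0.21 ] chest [0.0413 0.0002] F [-0.3 -0.1  0.2] t 13.4
[373 148  33  27 496] 0.1716 ((589.4952392578125, 181.47596740722656), (70.11288452148438, 66.24161529541016), 10.025364875793457) chest [-0.0097  0.1564] corners [[-0.043, 0.191], [-0.046, 0.125], [0.024, 0.122], [0.027, 0.188]]
[373 190  30  50 208] 0.1721 ((697.4913330078125, 45.1645393371582), (9.074508666992188, 148.80429077148438), 9.824955940246582) chest [0.0671 0.0003] corners [[0.066, 0.075], [0.059, -0.074], [0.069, -0.074], [0.075, 0.074]]
tcp [0.6728 0.0397 0.2533] [-3.138 -0.701  0.21 ] chest [0.0418 0.0002] F [ 0.3 -0.   0.1] t 13.45
[242 247  57   6 285] 0.175 ((679.0018920898438, 89.8509292602539), (2.871340751647949, 52.07038879394531), 12.320195198059082) chest [0.0584 0.0479] corners [[0.057, 0.074], [0.057, 0.022], [0.06, 0.022], [0.06, 0.074]]
[347 247  57   6 278] 0.1749 ((699.3419799804688, -4.638553619384766), (2.864807367324829, 52.07560729980469), 11.995387077331543) chest [ 0.0583 -0.0488] corners [[0.057, -0.023], [0.057, -0.075], [0.06, -0.075], [0.06, -0.023]]
[ 107  317   79   34 2362] 0.1716 ((584.7200927734375, 176.9723663330078), (25.898574829101562, 62.15727615356445), 12.945515632629395) chest [-0.0153  0.153 ] corners [[-0.029, 0.184], [-0.028, 0.122], [-0.002, 0.122], [-0.003, 0.184]]
```

View pics/w9.png

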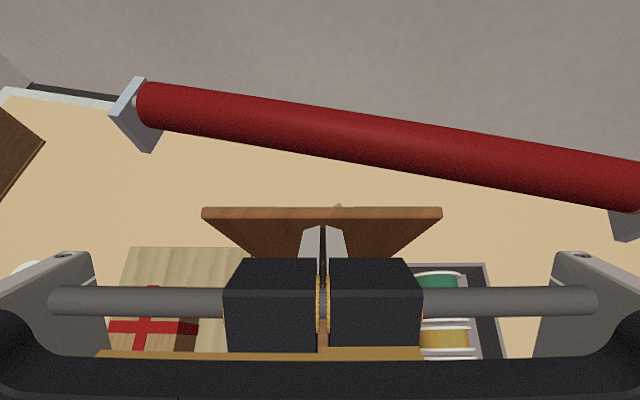

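The wrist view shows the near-upright lid (top edge at row 212). The underside points give φ ≈ 1.45. Now I ease it slowly past upright.

servo_tool:
  rows:
    - [0.002,0.0005,0.0005,0,0,0,-1]
    - [0.005,0.001,0.0005,0,0,0,-1]
    - [0.0075,0.0015,0.001,0,0,0,-1]
    - [0.0105,0.002,0.001,0,0,0,-1]
    - [0.013,0.0025,0.001,0,0,0,-1]
    - [0.016,0.003,0.001,0,0,0,-1]
    - [0.0185,0.004,0.001,0,0,0,-1]
    - [0.021,0.0045,0.001,0,0,0,-1]

```text
time_s: 14.17
ee_pos: [0.6936, 0.0443, 0.254]
eef_rot: [-3.138, -0.701, 0.211]
force: [0.2, 0.0, 0.5]
grip_width: 0.0004
```

```bash
python3 -c "
from h import *
plan(1.6,1.76);look('scene','s10');look('wrist','w10')"
```

```text
now [0.6936 0.0443 0.254 ] [0.0631 0.0002] rot [-3.138 -0.701  0.211] q [-0.057  0.253  1.617  0.307  0.612  1.111] F [0.2 0.  0.5]
shift [-0.0616 -0.0136 -0.254 ] rv [-0.003  0.002  0.   ]
1.62 [0.0026, 0.0003, 0.0002]
1.64 [0.0053, 0.0009, 0.0]
1.66 [0.008, 0.0015, -0.0002]
1.68 [0.0108, 0.0021, -0.0005]
1.7 [0.0135, 0.0027, -0.0008]
1.72 [0.0161, 0.0032, -0.0012]
1.74 [0.0188, 0.0038, -0.0016]
1.76 [0.0215, 0.0044, -0.0021]
tcp [0.6936 0.0443 0.254 ] [-3.138 -0.701  0.211] chest [0.0631 0.0002] F [0.2 0.  0.5] t 14.1667
[378 149  28  27 443] 0.1715 ((594.39404296875, 181.78378295898438), (65.07072448730469, 63.98374557495117), 9.90406608581543) chest [-0.0048  0.1556] corners [[-0.036, 0.189], [-0.039, 0.125], [0.026, 0.122], [0.029, 0.186]]
tcp [0.6938 0.0443 0.254 ] [-3.138 -0.701  0.211] chest [0.0633 0.0002] F [-0.2  0.8  0.6] t 14.2167
[ 108  317   77   34 2337] 0.1714 ((605.7801513671875, 181.50143432617188), (25.958248138427734, 60.75687789916992), 12.963220596313477) chest [0.0063 0.1529] corners [[-0.007, 0.183], [-0.006, 0.122], [0.02, 0.123], [0.019, 0.183]]
```

View pics/w10.png

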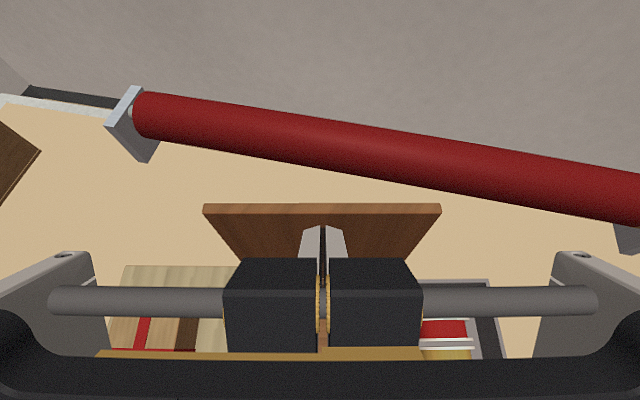

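servo_tool:
  rows:
    - [0.0025,0.0005,0,0,0,0,-1]
    - [0.005,0.001,0,0,0,0,-1]
    - [0.008,0.0015,0,0,0,0,-1]
    - [0.0105,0.002,-0.0005,0,0,0,-1]
    - [0.0135,0.0025,-0.001,0,0,0,-1]
    - [0.0135,0.0025,-0.001,0,0,0,-1]
    - [0.0135,0.0025,-0.001,0,0,0,-1]
    - [0.0135,0.0025,-0.001,0,0,0,-1]

```text
time_s: 14.93
ee_pos: [0.7071, 0.0468, 0.2529]
eef_rot: [-3.138, -0.701, 0.211]
force: [-0.4, -0.5, -0.0]
grip_width: 0.0004
```

```bash
python3 -c "
from h import *
look('scene','s11');o,p,P=look('wrist','w11')
for v in(205,215,225,235,245):
  q=P[v,[240,260,390,410]];print(v,[(np.round(chest(a[:2]),3).tolist(),round(float(a[2]),3)) for a in q])
"
```

```text
tcp [0.7071 0.0468 0.2529] [-3.138 -0.701  0.211] chest [ 0.0768 -0.0002] F [-0.4 -0.5 -0. ] t 14.9333
[384 152  22  24 317] 0.1716 ((602.7279052734375, 183.7987060546875), (46.67866134643555, 64.70491790771484), 12.796475410461426) chest [0.0038 0.1558] corners [[-0.02, 0.188], [-0.019, 0.123], [0.027, 0.124], [0.027, 0.188]]
tcp [0.707  0.0467 0.2529] [-3.138 -0.701  0.211] chest [ 0.0767 -0.0002] F [0.  0.5 0.2] t 14.9833
[239 248  60  11 450] 0.1801 ((708.3804931640625, 96.0785903930664), (5.614199161529541, 53.42919158935547), 13.297286987304688) chest [0.0885 0.0478] corners [[0.085, 0.074], [0.086, 0.021], [0.092, 0.021], [0.091, 0.075]]
[347 248  58   9 442] 0.18 ((728.7723388671875, 1.5707969665527344), (5.149373531341553, 51.85267639160156), 12.214006423950195) chest [ 0.0884 -0.0489] corners [[0.086, -0.023], [0.086, -0.075], [0.091, -0.075], [0.091, -0.023]]
[ 108  326   75   25 1631] 0.1713 ((615.3341674804688, 183.3224639892578), (18.44916534423828, 60.808834075927734), 12.080769538879395) chest [0.016  0.1527] corners [[0.007, 0.183], [0.007, 0.122], [0.025, 0.122], [0.025, 0.183]]
205 [([0.11, 0.063], 0.234), ([0.11, 0.047], 0.233), ([0.11, -0.053], 0.233), ([0.11, -0.069], 0.234)]
215 [([0.106, 0.065], 0.225), ([0.106, 0.049], 0.224), ([0.105, -0.055], 0.225), ([0.106, -0.071], 0.224)]
225 [([0.102, 0.067], 0.213), ([0.101, 0.05], 0.215), ([0.102, -0.057], 0.213), ([0.102, -0.073], 0.213)]
235 [([0.097, 0.069], 0.203), ([0.097, 0.052], 0.203), ([0.097, -0.059], 0.201), ([0.171, -0.14], -0.0)]
245 [([0.092, 0.072], 0.19), ([0.092, 0.054], 0.191), ([0.092, -0.061], 0.189), ([0.154, -0.138], -0.0)]
```

View pics/w11.png

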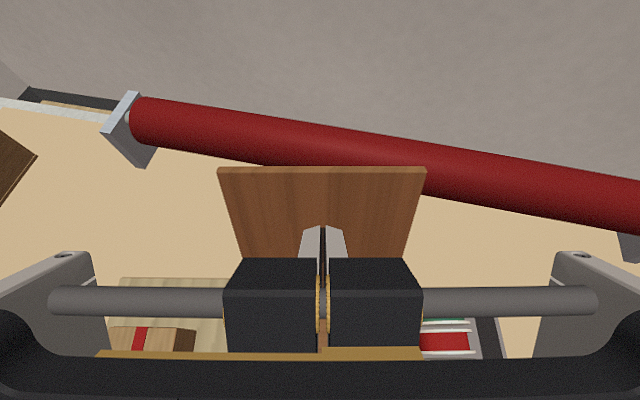

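View pics/s11.png

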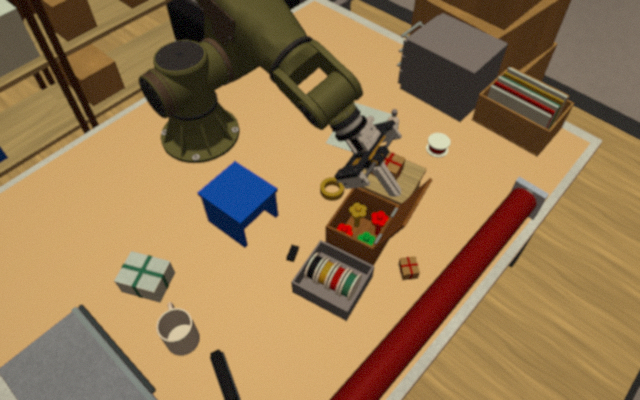

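The wrist view shows the lid leaning back (top edge at row 170) and clear of the fingers. Its slope gives about 1.95 rad, so it rests on its stop. Now I back off towards the robot.

servo_tool:
  rows:
    - [-0.015,-0.003,0.005,0,0,0,-1]
    - [-0.035,-0.007,0.012,0,0,0,-1]
    - [-0.06,-0.013,0.02,0,0,0,-1]
    - [-0.085,-0.018,0.028,0,0,0,-1]
    - [-0.11,-0.024,0.035,0,0,0,-1]
    - [-0.135,-0.029,0.042,0,0,0,-1]
    - [-0.155,-0.034,0.05,0,0,0,-1]
    - [-0.16,-0.035,0.05,0,0,0,-1]

```text
time_s: 15.7
ee_pos: [0.5456, 0.0113, 0.3051]
eef_rot: [-3.14, -0.704, 0.211]
force: [-0.3, 0.2, -0.3]
grip_width: 0.0004
```

servo_tool:
  rows:
    - [-0.02,0,0.01,0,0,0,-1]
    - [-0.04,0,0.02,0,0,0,-1]
    - [-0.06,0,0.03,0,0,0,-1]
    - [-0.07,0,0.03,0,0,0,-1]
    - [-0.07,0,0.03,0,0,0,-1]
    - [-0.07,0,0.03,0,0,0,-1]
    - [-0.07,0,0.03,0,0,0,-1]
    - [-0.07,0,0.03,0,0,0,-1]

```text
time_s: 16.37
ee_pos: [0.4762, 0.0113, 0.3345]
eef_rot: [-3.139, -0.703, 0.211]
force: [0.0, -0.1, -0.2]
grip_width: 0.0005
```

```bash
python3 -c "
from h import *
look('scene','s12');o,p,P=look('top','t12')
a=pickle.load(open('top0.pkl','rb'))['image'].astype(int);d=np.abs(a-p['image'].astype(int)).sum(2)
cv2.imwrite('pics/diff.png',np.clip(d,0,255).astype(np.uint8))"
```

```text
tcp [0.4762 0.0113 0.3345] [-3.139 -0.703  0.211] chest [-0.1564  0.014 ] F [ 0.  -0.1 -0.2] t 16.3667
[371 148  35  28 574] 0.1716 ((590.5223999023438, 180.530029296875), (71.57752227783203, 66.12226867675781), 12.242815971374512) chest [-0.0089  0.1552] corners [[-0.045, 0.188], [-0.045, 0.122], [0.027, 0.122], [0.027, 0.188]]
tcp [0.4761 0.0113 0.3345] [-3.139 -0.702  0.211] chest [-0.1565  0.014 ] F [ 0.2 -0.9  0.1] t 16.4167
[283 125  54  19 329] 0.1726 ((715.0845947265625, 47.88942337036133), (14.726818084716797, 149.0963592529297), 11.838922500610352) chest [ 0.0848 -0.0008] corners [[0.078, 0.074], [0.077, -0.075], [0.092, -0.075], [0.093, 0.074]]
[250 167  27  30 564] 0.1708 ((589.3621215820312, 177.5711669921875), (70.08190155029297, 60.845638275146484), 11.976968765258789) chest [-0.0106  0.1526] corners [[-0.046, 0.183], [-0.046, 0.122], [0.024, 0.122], [0.025, 0.183]]
```

View pics/s12.png

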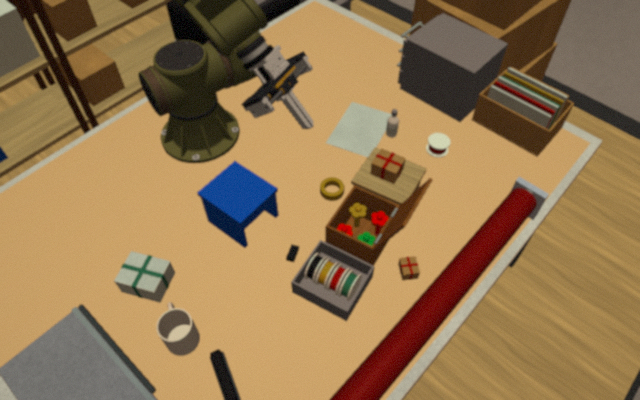

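View pics/diff.png

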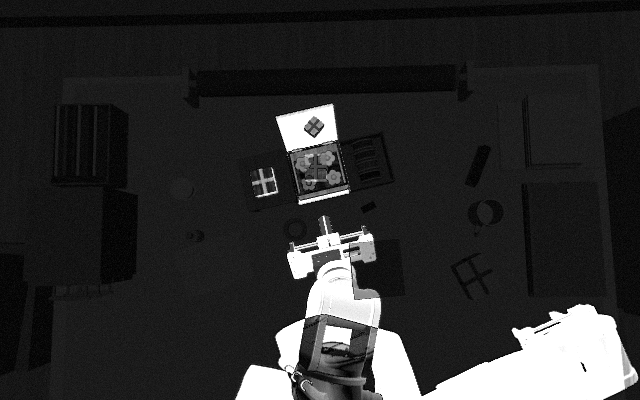

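The chest is open with the lid leaning back, and the parcel is at (388,163) on the stand. In the difference image only the lid, the parcel and the arm have changed. Handing in.

```bash
python3 -c "
from station import hand_in
print(hand_in())"
```

```text
the job is handed in; nothing more can be done
None
```

The parcel is on the plywood bench and the chest lid is open. I handed the job in at about 16.4 s, inside the 54 s limit; no verdict was reported.

- **Parcel:** I pushed the larger parcel off the lid with two part-open fingers, and it turned square to the chest on the way. It lies flat, wholly on the bench. In the chest's frame it covers x from -0.046 to 0.025 and y from 0.122 to 0.184 m, and the bench reaches from 0.079 to 0.219 m in y. Its top is at z = 0.171 m, as expected for that bench.
- **Lid:** I raised it with closed fingertips under the middle of the front edge, then eased it slowly past upright. It fell back by itself and rests on its stop, measured at about 1.95 rad.
- **Forces:** the end-of-move and camera readings stayed around 5 N or less. I did not see the values between those readings.
- **Everything else:** comparing the first and last top pictures showed changes only at the lid, the parcel and the arm. The arm covers a small area near the robot, which that comparison can't check. The arm ended clear of everything.

The top and scene cameras differed by about 3 mm on the parcel's position, far less than its margin on the bench. No check failed.

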